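Put the sharpening kit back in its tray

TASK

Sharpening is over: put the kit back in its tray, each of the four stones lying flat, abrasive side up, inside the shallow tray of its own colour, and the little oil bottle standing in the round white cup. The stones are brittle and the bottle may drip, so set every piece down rather than dropping it, and keep the bottle upright.

Things in the scene. Friction and masses are not known exactly. Their poses are not given: they have to be found in the camera images.
- stone_blue: loose sharpening stone: blue abrasive (92 x 25 x 12 mm) on an aluminium backing with black ends (100 x 25 x 6), 18 mm tall in all, about 110 g, brittle. Lies abrasive up on the dark bench mat (mat top 3 mm above the table). Origin: centre of its underside; x along its length, z up. At least 30 mm is free beside both long sides at its middle
- stone_yellow: loose sharpening stone: yellow abrasive (92 x 25 x 12 mm) on an aluminium backing with black ends (100 x 25 x 6), 18 mm tall in all, about 110 g, brittle. Lies abrasive up on the dark bench mat (mat top 3 mm above the table). Origin: centre of its underside; x along its length, z up. At least 30 mm is free beside both long sides at its middle
- stone_pink: loose sharpening stone: pink abrasive (92 x 25 x 12 mm) on an aluminium backing with black ends (100 x 25 x 6), 18 mm tall in all, about 110 g, brittle. Lies abrasive up on the dark bench mat (mat top 3 mm above the table). Origin: centre of its underside; x along its length, z up. At least 30 mm is free beside both long sides at its middle
- stone_green: loose sharpening stone: green abrasive (92 x 25 x 12 mm) on an aluminium backing with black ends (100 x 25 x 6), 18 mm tall in all, about 110 g, brittle. Lies abrasive up on the dark bench mat (mat top 3 mm above the table). Origin: centre of its underside; x along its length, z up. At least 30 mm is free beside both long sides at its middle
- tray_blue: fixed shallow blue tray, one of five places in a row (68 mm between centres, order varies) in the black kit tray, whose rim is 10 mm above the table. Outside 130 x 56 mm, inside 124 x 50. Origin: centre of its underside, 5 mm above the table; x along its length, z up; floor 2 mm and rim 7 mm above the origin. A stone in it stands 13 mm above the rim
- tray_yellow: fixed shallow yellow tray, one of five places in a row (68 mm between centres, order varies) in the black kit tray, whose rim is 10 mm above the table. Outside 130 x 56 mm, inside 124 x 50. Origin: centre of its underside, 5 mm above the table; x along its length, z up; floor 2 mm and rim 7 mm above the origin. A stone in it stands 13 mm above the rim
- tray_pink: fixed shallow pink tray, one of five places in a row (68 mm between centres, order varies) in the black kit tray, whose rim is 10 mm above the table. Outside 130 x 56 mm, inside 124 x 50. Origin: centre of its underside, 5 mm above the table; x along its length, z up; floor 2 mm and rim 7 mm above the origin. A stone in it stands 13 mm above the rim
- tray_green: fixed shallow green tray, one of five places in a row (68 mm between centres, order varies) in the black kit tray, whose rim is 10 mm above the table. Outside 130 x 56 mm, inside 124 x 50. Origin: centre of its underside, 5 mm above the table; x along its length, z up; floor 2 mm and rim 7 mm above the origin. A stone in it stands 13 mm above the rim
- oil_bottle: loose small round bottle of honing oil, cream with an amber band and an orange cap, standing upright on the same mat (3 mm above the table): body 30 mm across and 40 mm tall, cap 19 mm across, 57 mm tall in all, 25 to 50 g. Origin: centre of its underside; z up
- oil_cup: fixed shallow round white cup, the bottle's place in the same row of five as the coloured trays: outside 56 mm across, inside 50 mm across, 11 mm tall, floor 3 mm. Origin: centre of its underside, 5 mm above the table; its floor is 3 mm above the origin, its rim 11 mm above it; z up

How it is judged (in metres and radians):
At the end, for the whole second after the job is handed in: Each stone lies abrasive up on the floor of the tray of its colour (within 14 mm of its centre along each tray axis, at most 2 mm above the floor, tilt under 3 degrees); the bottle stands in the cup (within 12 mm of its centre, tilt under 4.5 degrees); all released and at rest (x of stone_blue in the frame of tray_blue between -0.014 and 0.014 m and y of stone_blue in the frame of tray_blue between -0.014 and 0.014 m and z of stone_blue in the frame of tray_blue below 0.0042 m and angle between each of stone_blue, stone_yellow, stone_pink, stone_green's own z axis and vertical below 0.05 rad and linear speed of each of stone_blue, stone_yellow, stone_pink, stone_green, oil_bottle below 0.01 m/s and contact force between each of stone_blue, stone_yellow, stone_pink, stone_green, oil_bottle and the fingers below 0.05 N and x of stone_yellow in the frame of tray_yellow between -0.014 and 0.014 m and y of stone_yellow in the frame of tray_yellow between -0.014 and 0.014 m and z of stone_yellow in the frame of tray_yellow below 0.0042 m and x of stone_pink in the frame of tray_pink between -0.014 and 0.014 m and y of stone_pink in the frame of tray_pink between -0.014 and 0.014 m and z of stone_pink in the frame of tray_pink below 0.0042 m and x of stone_green in the frame of tray_green between -0.014 and 0.014 m and y of stone_green in the frame of tray_green between -0.014 and 0.014 m and z of stone_green in the frame of tray_green below 0.0042 m and horizontal distance between oil_bottle and oil_cup below 0.012 m and z of oil_bottle in the frame of oil_cup below 0.006 m and angle between oil_bottle's own z axis and vertical below 0.08 rad); the robot touches nothing.
It fails at once if a stone or the bottle is let fall from more than about 30 mm above the table ((height (world z) of stone_blue above 0.035 m and contact force between stone_blue and anything else below 0.02 N) or (height (world z) of stone_yellow above 0.035 m and contact force between stone_yellow and anything else below 0.02 N) or (height (world z) of stone_pink above 0.035 m and contact force between stone_pink and anything else below 0.02 N) or (height (world z) of stone_green above 0.035 m and contact force between stone_green and anything else below 0.02 N) or (height (world z) of oil_bottle above 0.035 m and contact force between oil_bottle and anything else below 0.02 N)).
It fails at once if the oil bottle is tipped more than about 35 degrees (angle between oil_bottle's own z axis and vertical above 0.6 rad).
It also fails if it takes over 128 s, if anything falls off the work surface, if the arm or the gripper's body presses on something with over 40 N, if the wrist force passes 120 N, or if a joint passes its speed limit or range.

ROBOT

A 6-joint arm with a two-finger parallel gripper is mounted at the origin on the work surface. World frame = base frame: x ahead of the robot, y to its left, z up, the work surface at z = 0. Lengths are in mm, angles in rad, forces in N, time in s.
With the tool pointing down it reaches from about 350 to 1000 mm from the base axis. Payload 7.1 kg.
Tool frame: the origin (TCP) lies at the very end of the fingers, on their centre line; the grasp point (between the pads) lies 19 mm behind it (bot.tcp_to_grasp is the distance from the TCP to the grasp point, in mm); y points along the fingers, x is the direction in which the jaws open and shut, and the axes are right-handed (so a half turn about y gives the same grasp; the last joint's range is limited). The gripper opens to 85 mm and grips with 20 to 120 N. Pads are 22 mm wide; open, the fingers measure 114 mm over their backs; the gripper's body (76 mm by 85 mm) begins 54 mm behind the grasp point. The pads swing forward as they close: fully open they stand 13 mm farther back than shut.
Start: joints at [1.146, 0.423, 1.63, -0, 1.089, -0.019], TCP at [246.689, 574.238, 231.319] pointing down, gripper open.
Joint ranges: [-3, 3], [-0.9, 2.11], [0.09, 2.58], [-1.31, 4.45], [0.11, 2.69], [-2.54, 2.54]. Speed limits (rad/s): [2.39, 2.39, 3.01, 3.14, 3.14, 3.14].

INTERFACE

Orientations are given as [roll, pitch, yaw] about the fixed x, y, z axes, in that order (R = Rz(yaw) Ry(pitch) Rx(roll)).
In Python, from cell import bot, claw, imaging, ticket gives the robot as it stands. The module is installed in compiled form; this text tells all that it offers. Calls block until the motion is done:
- bot.move_to(position, orientation): joint-space move of the TCP to a pose.
- bot.move_l(position, ori=None, v=150): straight line of the TCP; ori=None keeps the orientation; v is the mean speed in mm/s.
- bot.movej(angles): joint-space move.
- claw.gripper_to(opening, squeeze=None): opening from 0.0 (shut) to 1.0 (fully open); squeeze is the grip in N (None keeps the last); returns when the fingers have stopped.
- bot.pause(seconds).
- bot.ik(position, orientation): joint angles nearest the present ones, or None.
- imaging.snapshot(name): name is "side" or "top"; returns the picture (420x560x3 uint8, red, green, blue); there is no depth.
- imaging.camera_params(name): a dict with "intrinsics" (3x3 intrinsics, pixels), "k1" (the pictures are not rectified: a ray, as slopes to the right and down, at radius r is drawn at 1 + k1 r^2 times it, then the intrinsics apply), "position" and "attitude" of the camera in the world. Camera axes: x right, y up, looking along -z (the intrinsics and any distortion apply to the point x, -y, -z); pixel columns grow to the right and rows downward; lengths in mm; the calibration is good to about 2 mm. A picture is of the moment at which its call begins. camera_params takes no time and is no camera call.
A pose or a line that the arm cannot do raises bot.Unreachable and nothing moves.
- ticket.hand_in(): hands the job in, once; it reports no verdict.
Readings, each from a call of its own:
- bot.read_time_s(): time.
- bot.read_joint_positions(): joint angles.
- bot.read_qd(): joint speeds.
- bot.read_effort(): joint torques, N m.
- bot.read_tcp_pos(): TCP position.
- bot.read_tool_rot(): TCP orientation.
- bot.read_ft_force(): force on the tool from outside, world axes, zero at the start.
- bot.read_wrist_torque(): the same for the moment, N m.
- bot.read_finger_gap(): opening from 0.0 (shut) to 1.0 (fully open).
Only numpy, scipy, OpenCV 4.12 (cv2) and the standard library are available. Lean on these libraries where they do the work, as an engineer would, in place of code of your own. Each camera call takes 0.05 s, during which the arm holds its last target.

## Working session

There is one attempt and no reset: what is moved stays moved. The work goes in short steps, each a Python script; the robot and the scene stay as the last script left them, time stands still between calls to the robot, and variables do not carry over. Pictures are saved under pics/ and viewed, and the job is handed in when it is done.

```bash
mkdir -p pics
python3 - <<'E'
from cell import bot, claw, imaging, ticket
import cv2
for n in("top","side"):
    im=imaging.snapshot(n); cv2.imwrite(f"pics/{n}0.png",im[:,:,::-1]); print(n,imaging.camera_params(n))
print(bot.read_tool_rot(),bot.read_tcp_pos(),bot.read_time_s(),bot.tcp_to_grasp,bot.read_finger_gap())
E
```

```text
top {'intrinsics': array([[523.51158917,   0.        , 280.62762139],
       [  0.        , 523.51158917, 210.10109624],
       [  0.        ,   0.        ,   1.        ]]), 'k1': -0.1724570990428441, 'position': array([ 458.75985248,  -26.38235478, 1183.34368381]), 'attitude': array([ 0.04878504,  0.02167781, -1.55246767])}
side {'intrinsics': array([[381.70461232,   0.        , 276.96559803],
       [  0.        , 381.70461232, 204.82728721],
       [  0.        ,   0.        ,   1.        ]]), 'k1': -0.03377133959759642, 'position': array([111.36241259, 418.73598138, 491.61745709]), 'attitude': array([ 0.93239713, -0.02087128, -2.37824705])}
[-1.57074858e+00  1.39460854e-03  1.16502385e+00] [246.47045664 573.80047372 230.63121715] 0.1 18.700000000000003 1.0005681785444223
```

View pics/top0.png

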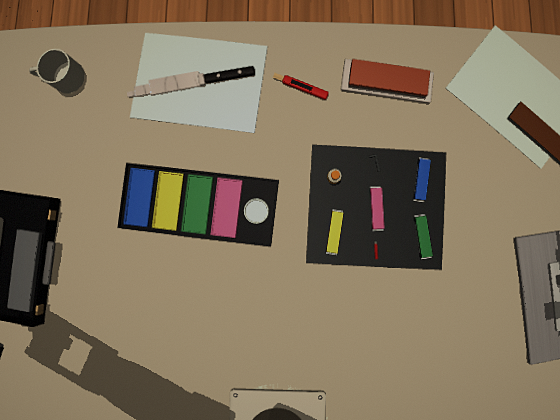

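View pics/side0.png

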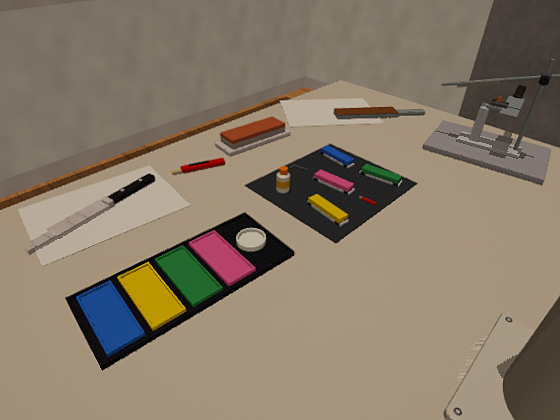

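```bash
cat > vis.py <<'E'
import numpy as np, cv2
from scipy.spatial.transform import Rotation as Ro
from cell import imaging
def ray(p,uv):
    K=p['intrinsics']; d=cv2.undistortPoints(np.array([[uv]],float),K,np.array([p['k1'],0,0,0.]))[0,0]
    # attitude is [roll,pitch,yaw] fixed axes
    return Ro.from_euler('xyz',p['attitude']).apply([d[0],-d[1],-1.])
def onz(name,uv,z):
    p=imaging.camera_params(name); r=ray(p,uv); o=p['position']
    return o+r*(z-o[2])/r[2]
HUE={'blue':(105,125),'yellow':(22,34),'pink':(160,175),'green':(50,80)}
def comps(im,col,smin=110,vmin=50):
    h=cv2.cvtColor(im,cv2.COLOR_RGB2HSV); lo,hi=HUE[col]
    m=cv2.inRange(h,(lo,smin,vmin),(hi,255,255))
    cs,_=cv2.findContours(m,cv2.RETR_EXTERNAL,cv2.CHAIN_APPROX_NONE)
    return sorted([c for c in cs if cv2.contourArea(c)>80],key=cv2.contourArea)[::-1]
def rect(name,c,z):
    w=np.array([onz(name,q[0],z)[:2] for q in c],np.float32)
    (x,y),(a,b),ang=cv2.minAreaRect(w)
    if a<b: a,b,ang=b,a,ang+90
    ang=(ang+90)%180-90
    return x,y,a,b,ang
def report(name,im):
    for col in HUE:
        cs=comps(im,col)
        for c in cs:
            M=cv2.moments(c); u=(M['m10']/M['m00'],M['m01']/M['m00'])
            z=12 if c is cs[0] and cv2.contourArea(c)>900 else 21
            print(name,col,np.round(u,1),cv2.contourArea(c),'z',z,np.round(rect(name,c,z),1))
E
python3 - <<'E'
import cv2,numpy as np
from vis import *
for n in("top","side"):
    im=cv2.imread(f'pics/{n}0.png')[:,:,::-1].copy(); report(n,im)
    h=cv2.cvtColor(im,cv2.COLOR_RGB2HSV)
    if n=='top':
        for nm,m,z,box in(('cup',cv2.inRange(h,(0,0,130),(180,60,255)),16,(235,185,280,240)),('cap',cv2.inRange(h,(5,120,90),(22,255,255)),60,(320,160,350,195))):
            k=np.zeros_like(m);x0,y0,x1,y1=box;k[y0:y1,x0:x1]=m[y0:y1,x0:x1]
            cs,_=cv2.findContours(k,0,1);c=max(cs,key=cv2.contourArea);(u,r)=cv2.minEnclosingCircle(c)
            print(nm,u,r,onz(n,u,z))
    else:
        for q in((283,170),(251,239)):print(h[q[1],q[0]])
        m=cv2.inRange(h,(3,150,120),(20,255,255));k=np.zeros_like(m);k[155:200,270:300]=m[155:200,270:300]
        c=np.argwhere(k)[:,::-1];print(c.min(0),c.max(0),onz(n,(c[c[:,1]<176].min(0)+c[c[:,1]<176].max(0))/2.,52))
        m=cv2.inRange(h,(0,0,110),(180,70,255));k=np.zeros_like(m);k[224:256,230:272]=m[224:256,230:272]
        cs,_=cv2.findContours(k,0,1);c=max(cs,key=cv2.contourArea);x,y,w,hh=cv2.boundingRect(c);print('cup',x,y,w,hh,onz(n,(x+w/2,y+w*0+hh/2),13))
E
```

```text
top blue [138.4 196.9] 1333.0 z 12 [540.2 326.1 131.5  58.2  -5.8]
top blue [422.3 179. ] 402.0 z 21 [ 591.5 -317.5   92.8   25.6   -7.5]
top yellow [167.2 200.3] 1369.0 z 12 [533.4 258.5 131.8  58.2  -5.8]
top yellow [334.6 231.7] 409.0 z 21 [ 469.3 -120.8   91.8   24.9   -7.7]
top pink [226.1 207.1] 1417.5 z 12 [520.2 122.9 132.1  58.1  -5.7]
top pink [376.9 208.1] 437.5 z 21 [ 523.6 -214.8   90.6   27.     3.8]
top green [196.5 203.9] 1350.5 z 12 [526.5 190.9 130.6  57.2  -5.6]
top green [423.6 236.2] 396.0 z 21 [ 461.9 -320.8   90.8   25.2   10. ]
cup (255.7088623046875, 210.71519470214844) 12.288361549377441 [512.95687815  55.66737216  16.        ]
cap (334.9545593261719, 174.13636779785156) 4.371771812438965 [ 592.84304525 -116.79624281   60.        ]
side blue [109.6 317.5] 2728.0 z 12 [538.2 327.3 137.9  57.3  -5.9]
side blue [337.4 154.8] 267.0 z 21 [ 584.4 -309.5  103.1   43.1   -7.9]
side yellow [151.2 295.2] 2341.5 z 12 [531.2 260.2 137.8  58.2  -5.7]
side yellow [327.9 207.7] 440.0 z 21 [ 465.1 -113.9  100.    36.3   -7.9]
side pink [221.8 257.1] 1806.0 z 12 [517.7 125.6 138.1  61.6  -5.7]
side pink [333.9 180. ] 365.0 z 21 [ 519.4 -207.2  100.3   42.6    4.4]
side green [188.5 275. ] 1972.0 z 12 [524.5 192.6 135.9  58.   -5.7]
side green [380.7 172.9] 308.0 z 21 [ 458.8 -312.9   93.1   42.6    9.3]
[ 13 255 156]
[ 20  42 186]
[279 166] [287 173] [ 595.61820498 -119.9376823    52.        ]
cup 236 228 30 23 [509.03148696  58.9962984   13.        ]
```

```bash
cat > act.py <<'E'
import numpy as np, cv2, sys
from cell import bot, claw, imaging
PICK={'blue':(591.5,-317.5,-7.5),'yellow':(469.3,-120.8,-7.7),'pink':(523.6,-214.8,3.8),'green':(461.9,-320.8,10.0),'bottle':(594,-118,-5.7)}
PLACE={'blue':(540,326.3,-5.7),'yellow':(533,258.8,-5.7),'pink':(519.8,123.3,-5.7),'green':(526.3,191.2,-5.7),'bottle':(512.5,56.2,-5.7)}
def ori(a): return [-np.pi/2,0,np.radians(a+90)]
def st(m): print(m,'t',round(bot.read_time_s(),2),'tcp',np.round(bot.read_tcp_pos(),1),'gap',round(bot.read_finger_gap(),3),'F',np.round(bot.read_ft_force(),1))
def pick(n,zg,op=0.55,sq=50,zt=130):
    x,y,a=PICK[n]
    bot.move_to([x,y,zt],ori(a)); claw.gripper_to(op,sq)
    bot.move_l([x,y,zg+25],v=180); bot.move_l([x,y,zg],v=60); st('down')
    claw.gripper_to(0.0,sq); st('gripped')
    bot.move_l([x,y,zg+25],v=50); st('lift25')
    bot.move_l([x,y,zt],v=150)
def place(n,zp,op=0.5,zt=130):
    x,y,a=PLACE[n]
    bot.move_to([x,y,zt],ori(a)); st('over')
    bot.move_l([x,y,zp+25],v=150); bot.move_l([x,y,zp],v=35); bot.pause(.2); st('set')
    claw.gripper_to(op); st('open'); bot.move_l([x,y,zp+40],v=80); bot.move_l([x,y,zt],v=200)
def shot(nm):
    for n in('top','side'): cv2.imwrite(f'pics/{n}_{nm}.png',imaging.snapshot(n)[:,:,::-1])
E
python3 - <<'E'
from act import *
pick('pink',9); shot('pinkheld'); st('held')
E
```

```text
down t 4.78 tcp [ 523.4 -214.7    8.7] gap 0.551 F [ 0.   0.  -0.1]
gripped t 5.1 tcp [ 524.  -214.9    9.5] gap 0.276 F [-0.8  0.4  3.6]
lift25 t 5.75 tcp [ 523.6 -214.8   34.2] gap 0.279 F [ 0.6 -0.4  0.2]
held t 6.64 tcp [ 522.8 -214.4  128.8] gap 0.277 F [-0.4  0.7 -1. ]
```

View pics/side_pinkheld.png

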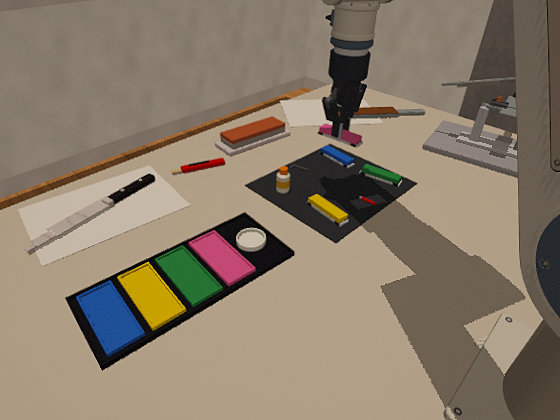

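The side view shows the pink stone at about (340,134), held level in the jaws and clear of the mat. I'll place it now.

Run:
```python
from act import *
place('pink',13.3); pick('bottle',14,op=0.6,sq=25); shot('bot'); st('held')
```

```text
over t 7.92 tcp [520.  122.6 129.8] gap 0.277 F [ 1.2 -0.5 -1. ]
set t 9.74 tcp [519.5 123.3  14.4] gap 0.276 F [-5.8 -2.  18. ]
open t 10.07 tcp [519.7 123.3  13. ] gap 0.5 F [-0.3  0.6  1. ]
down t 13.72 tcp [ 593.8 -117.9   13.7] gap 0.601 F [ 0.2  0.3 -0. ]
gripped t 14.03 tcp [ 594.3 -118.1   14.4] gap 0.341 F [ 0.3 -0.2  1.2]
lift25 t 14.68 tcp [ 594.  -118.    39.2] gap 0.344 F [ 0.7 -0.1 -0.7]
held t 15.54 tcp [ 593.1 -117.8  128.7] gap 0.336 F [-0.  -0.1 -1.7]
```

View pics/side_bot.png

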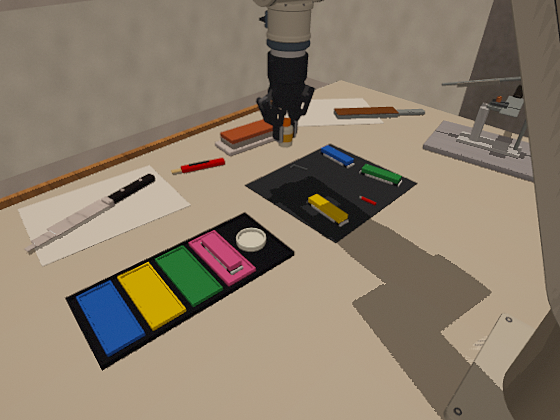

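View pics/top_bot.png

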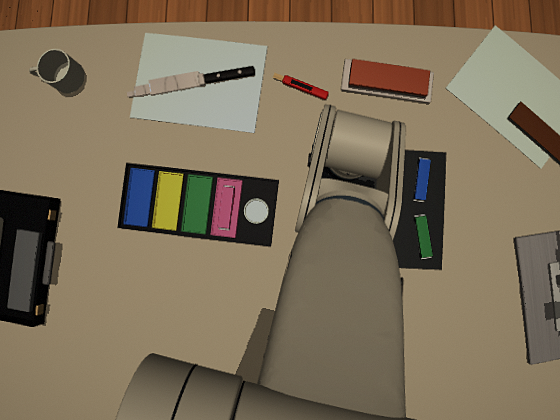

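Both views show the bottle held upright at about (286,132) in the side view. The pink stone lies in its tray, at about (226,208) in the top view. The last set-down pressed with 18 N, so from here I'll descend until I feel contact.

```bash
cat >> act.py <<'E'
def place(n,zp,op=0.5,zt=130,thr=2.5):
    x,y,a=PLACE[n]
    bot.move_to([x,y,zt],ori(a)); bot.move_l([x,y,zp+20],v=130); bot.move_l([x,y,zp+3],v=40); bot.pause(.3)
    f0=bot.read_ft_force()[2]; z=zp+3; st('near')
    while z>zp-1.5:
        z-=0.5; bot.move_l([x,y,z],v=20); bot.pause(.1)
        if bot.read_ft_force()[2]-f0>thr: break
    st(f'set z={z}')
    claw.gripper_to(op); st('open'); bot.move_l([x,y,z+40],v=80); bot.move_l([x,y,zt],v=200)
E
python3 - <<'E'
from act import *
place('bottle',19.5,op=0.5,thr=1.5); shot('a');
E
```

```text
near t 18.06 tcp [512.6  56.2  22.6] gap 0.34 F [-0.   0.2 -0.4]
set z=19.0 t 20.51 tcp [512.6  56.2  19.3] gap 0.34 F [-0.8 -0.3  5.6]
open t 20.79 tcp [512.5  56.2  18.9] gap 0.499 F [ 0.6 -0.1 -0.7]
```

View pics/side_a.png

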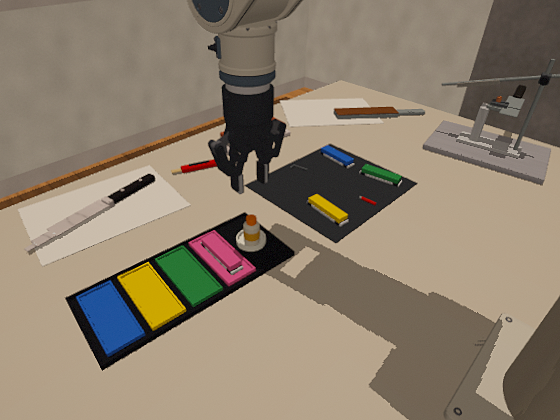

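The bottle stands upright in the cup, about (251,233) in the side view. Next come the other three stones.

```bash
python3 - <<'E'
from act import *
for n in('yellow','green','blue'):
    print(n); pick(n,9)
    g=bot.read_finger_gap()
    if g<0.2: print('MISSED',g); break
    place(n,13.7)
bot.move_to([450,-150,260],ori(0)); shot('end'); st('end')
E
python3 - <<'E'
import cv2
from vis import *
for n in("top","side"): report(n,cv2.imread(f'pics/{n}_end.png')[:,:,::-1].copy())
E
```

```text
yellow
down t 24.28 tcp [ 469.1 -120.8    8.7] gap 0.55 F [0.6 0.5 0.9]
gripped t 24.61 tcp [ 469.5 -120.9    9.4] gap 0.274 F [-0.6  0.9  4.4]
lift25 t 25.26 tcp [ 469.4 -120.8   34.2] gap 0.276 F [ 0.5  0.  -1.4]
near t 29.25 tcp [533.1 258.9  16.9] gap 0.275 F [ 0.1 -0.4 -1. ]
set z=14.2 t 31.0 tcp [533.  258.8  14.4] gap 0.272 F [-1.  -0.6  4.3]
open t 31.32 tcp [533.  258.8  14. ] gap 0.5 F [ 0.3  0.2 -0.4]
green
down t 36.08 tcp [ 461.7 -320.7    8.7] gap 0.549 F [ 0.7  0.4 -0.4]
gripped t 36.4 tcp [ 462.2 -321.     9.4] gap 0.274 F [-0.1  0.7  2.8]
lift25 t 37.05 tcp [ 461.9 -320.8   34.2] gap 0.273 F [-0.1 -0.1 -0.1]
near t 41.48 tcp [526.4 191.2  16.9] gap 0.279 F [ 1.1  0.6 -0.9]
set z=14.2 t 43.23 tcp [526.3 191.2  14.4] gap 0.274 F [-0.8 -0.2  4. ]
open t 43.55 tcp [526.3 191.2  14.1] gap 0.499 F [ 0.5 -0.2  0.5]
blue
down t 48.06 tcp [ 591.3 -317.4    8.6] gap 0.55 F [ 0.5 -0.6  0.2]
gripped t 48.38 tcp [ 591.9 -317.7    9.5] gap 0.279 F [-0.2 -0.4  2.3]
lift25 t 49.03 tcp [ 591.5 -317.5   34.2] gap 0.282 F [-0.4  1.1 -0.8]
near t 53.89 tcp [540.1 326.4  16.9] gap 0.278 F [-0.  -0.6 -0.4]
set z=14.2 t 55.64 tcp [540.1 326.3  14.5] gap 0.276 F [-1.7 -1.   5. ]
open t 55.97 tcp [540.  326.3  14. ] gap 0.5 F [ 0.   0.5 -0.1]
end t 59.07 tcp [ 450.3 -149.4  259.7] gap 0.503 F [ 0.8 -0.1  0.1]
top blue [138.4 196.9] 1333.0 z 12 [540.2 326.1 131.5  58.2  -5.8]
top yellow [167.2 200.4] 1369.0 z 12 [533.4 258.5 131.8  58.2  -5.8]
top pink [226.1 207.1] 1417.0 z 12 [520.2 122.9 132.1  58.   -5.8]
top green [196.5 203.9] 1348.5 z 12 [526.5 190.9 130.6  57.3  -5.6]
side blue [109.7 317.5] 2740.0 z 12 [538.2 327.4 137.7  57.8  -5.5]
side yellow [151.2 295.3] 2351.0 z 12 [531.  260.1 138.   58.2  -5.8]
side pink [221.7 257.2] 1816.0 z 12 [517.5 125.6 138.6  61.6  -5.7]
side green [188.5 275. ] 1975.5 z 12 [524.5 192.8 135.9  58.5  -5.7]
```

View pics/side_end.png

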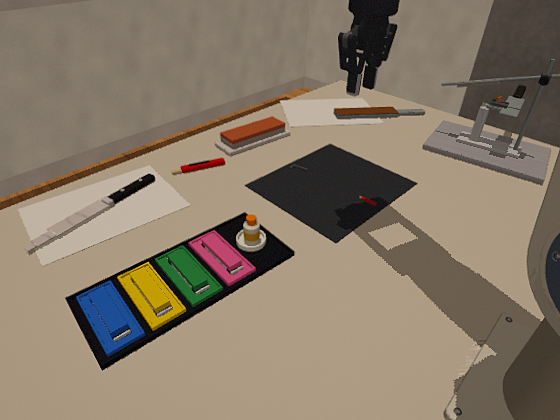

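View pics/top_end.png

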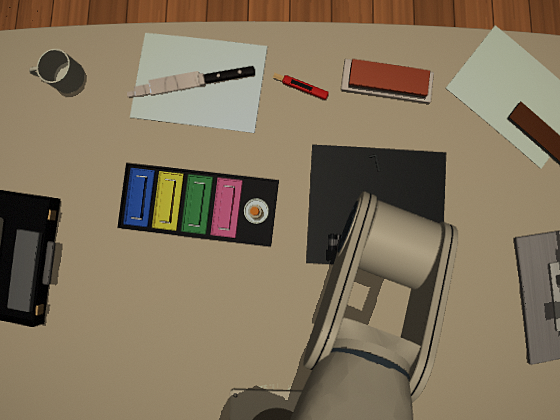

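All five pieces are in their places, at about (139,197), (168,200), (198,204), (227,208) and (256,211) in the top view. I'll check the centring with numbers before handing in.

Run:
```python
import cv2
from vis import *
from act import PLACE
im=cv2.imread('pics/top_end.png')[:,:,::-1].copy(); h=cv2.cvtColor(im,cv2.COLOR_RGB2HSV)
# stone in a tray: bright/dark unsaturated end pixels (backing ends) inside tray contour
for c in HUE:
    k=comps(im,c)[0]; m=np.zeros(im.shape[:2],np.uint8); cv2.drawContours(m,[cv2.convexHull(k)],-1,255,-1); m=cv2.erode(m,np.ones((5,5)))
    q=np.argwhere((m>0)&((h[:,:,1]<110)))[:,::-1].astype(float)
    w=np.array([onz('top',u,13)[:2] for u in q]); 
    a=np.radians(-5.7); d=(w-PLACE[c][:2])@np.array([[np.cos(a),-np.sin(a)],[np.sin(a),np.cos(a)]])
    print(c,len(q),'end pixels, tray-frame range',d.min(0).round(1),d.max(0).round(1),'mid',((d.min(0)+d.max(0))/2).round(1))
m=cv2.inRange(h,(5,120,90),(22,255,255)); k=np.zeros_like(m);k[195:225,243:270]=m[195:225,243:270]
c=max(cv2.findContours(k,0,1)[0],key=cv2.contourArea);u,r=cv2.minEnclosingCircle(c);print('cap',u,r,onz('top',u,65))
a=cv2.resize(cv2.imread('pics/top_end.png')[155:255,110:290],None,fx=4,fy=4,interpolation=2);b=cv2.resize(cv2.imread('pics/side_end.png')[205:375,60:310],None,fx=2.88,fy=2.88,interpolation=2)
cv2.imwrite('pics/zt.png',a);cv2.imwrite('pics/zs.png',b)
```

```text
blue 74 end pixels, tray-frame range [-50.9 -14.8] [49.9 11.8] mid [-0.5 -1.5]
yellow 44 end pixels, tray-frame range [-50.3 -13.8] [49.3 10.7] mid [-0.5 -1.6]
pink 54 end pixels, tray-frame range [-50.8 -13. ] [51.1 12.4] mid [ 0.2 -0.3]
green 80 end pixels, tray-frame range [-50.5 -14.2] [51.6 12.7] mid [ 0.6 -0.8]
cap (253.9545440673828, 210.86363220214844) 4.371775150299072 [510.29839256  55.98253137  65.        ]
```

View pics/zt.png

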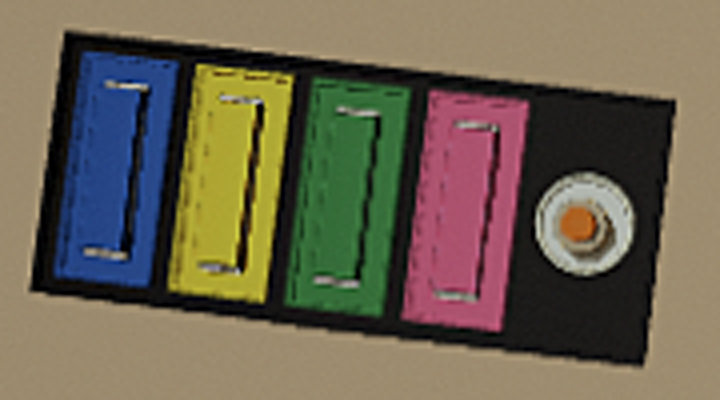

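View pics/zs.png

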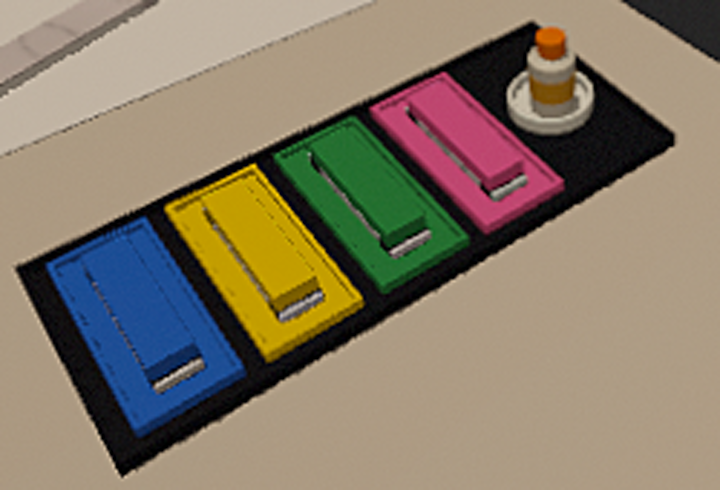

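The zooms show all four stones flat and centred, abrasive side up, and the bottle upright within the cup's ring. I'm handing in.

Run:
```python
from cell import bot,ticket
print(bot.read_qd().round(3) if hasattr(bot.read_qd(),'round') else bot.read_qd(),bot.read_time_s()); ticket.hand_in()
```

```text
[-0.002 -0.     0.    -0.001  0.002 -0.001] 59.0667
the job is handed in; nothing more can be done
```

I put all four stones in the trays of their own colours and the oil bottle in the white cup, then handed the job in at about 59 s of the 128 s allowed.

- **Stones:** In the last top view each stone is within about 2 mm of its tray centre, against a limit of 14 mm. All four look flat and abrasive side up in both views. I judged flatness by eye, not by measurement.
- **Bottle:** It stands upright in the cup, with the cap about 3 mm from the cup centre, against a limit of 12 mm. Uprightness was also judged by eye.
- **Robot:** The gripper was released and well clear of everything, and the arm was still.
- **What went less well:** The first stone, pink, was set down with about 18 N of pressing force. I then switched to lowering until contact, and the other pieces went down at 4–6 N. The pictures show no harm to the pink stone.
- **Camera disagreement:** The two cameras differed by 2–4 mm on tray, cup and bottle positions, a bit over their stated 2 mm accuracy. That is well inside the tolerances.

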